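# Screw the play stove's foot down to its pad, then set the pot on the hob

### The arm

A 6-joint arm with a two-finger parallel gripper is mounted at the origin on the work surface. World frame = base frame: x ahead of the robot, y to its left, z up, the work surface at z = 0. Lengths are in m, angles in rad, forces in N, time in s.
With the tool pointing down it reaches from about 0.325 to 0.775 m from the base axis. Payload 5.5 kg.
Tool frame: the origin (TCP) lies at the very end of the fingers, on their centre line; the grasp point (between the pads) lies behind it (manip.grip_point_offset is the z of the grasp point in the tool frame, in m); z points along the fingers, y is the line along which they close (so a half turn about z gives the same grasp; the last joint's range is limited). The gripper opens to 88 mm and grips with 3 to 60 N. Pads are 20 mm wide; open, the fingers measure 115 mm over their backs; the gripper's body (75 mm by 178 mm) begins 61 mm behind the grasp point.
Start: joints at [1.116, 0.091, 1.231, -0, 1.82, -0.057], TCP at [0.232, 0.553, 0.223] pointing down, gripper open.
Joint ranges: [-2.87, 2.87], [-0.86, 2.18], [0.17, 2.46], [-1.51, 4.65], [0.06, 2.69], [-2.65, 2.65]. Speed limits (rad/s): [2.57, 2.57, 3.01, 3.14, 3.14, 3.14].

### API

Orientations are given as a 3x3 rotation matrix whose columns are the frame's x, y, z axes.
In Python, from rig import manip gives the robot as it stands. The module is installed in compiled form; this text tells all that it offers.
- The arm moves only by the tool apply_moves, never from a script. Its argument "plan" is one flat list of numbers, 4 for each row, row after row: the shift along the tool's x, y, z in units of 0.75 m (1.0 is 0.75 m), then the turn about the tool's z in units of 180 degrees (1.0 is 180 degrees). A call has 1 to 8 rows; each row is the pose to reach, as a shift and turn from the pose commanded when the call began, along the tool's axes at that moment, turning the shorter way round; what a row does not reach only later rows make up. A row lasts 1/12 s, in which the tool goes at most 41.7 mm and 7.16 degrees, less where a joint would pass 70% of its speed; a pose out of reach is approached as far as the arm can. A call with a number of a shift or a turn outside -1 to 1 is refused whole. A call with a gripper value outside its range is refused whole. "gripper" is the opening, from -1 (shut) to 1 (fully open), set as the call begins (left out, the last holds). The fingers move at their own pace and stop on an object; "force" is the grip in N (left out, the last holds). Time passes only in rows, so rows that repeat a pose let the fingers close. It gives the time, the measured TCP pose, the force, the opening and the grip force at its end, in the units of the state.
- manip.get_obs(): the state, without advancing time (a new reading comes with each control period).
- manip.snapshot(name): name is "scene" or "top"; returns (picture, depth): 480x640x3 uint8, blue, green, red; 480x640 float32, m along the optical axis (not along the pixel's ray), 0 where there is no reading.
- manip.camera_params(name): a dict with "fovy" (degrees; the focal length in pixels is half the picture's height over the tangent of half this angle, whatever the lens; pixels are square), "cx", "cy" (the principal point, pixels), "R" (3x3) and "t" (3): a world point X has camera coordinates R X + t. Camera axes: x right, y down, z forward; pixel columns grow to the right and rows downward; lengths in m; the calibration is good to about 2 mm. A picture is of the moment at which its call begins. camera_params takes no time and is no camera call.
- manip.job_done(): hands the job in; it is judged then, once.
The state is a dict: "time_s": time; "q": joint angles; "dq": joint speeds; "joint_efforts": joint torques, N m; "tool_pos": TCP position; "orientation": TCP orientation; "ft_force": force on the tool from outside, world axes, zero at the start; "wrist_torque": the same for the moment, N m; "gripper_width": finger opening in m; "gripper_force": force on a finger pad.
Only numpy, scipy, OpenCV 4.12 (cv2) and the standard library are available. Lean on these libraries where they do the work, as an engineer would, in place of code of your own. Each camera call takes 0.05 s, during which the arm holds its last target. There are 200 camera calls.

### The job

The play stove rocks because its one adjustable foot hangs clear of the cork pad beneath it. Turn the square wooden screw head on top of that corner to screw the foot down until it just touches the pad, so that all four feet bear and the corner is not jacked up, and let go of it. Then pick up the little aluminium pot and set it down, upright and without dropping it, in the middle of the stove's larger hob ring; do not shove the stove about and leave the other toys alone.

Things in the scene. Friction and masses are not known exactly. Their poses are not given: they have to be found in the camera images.
- stove: plywood play stove, 240 (its x) by 340 (its y) mm, deck top 85 mm above the bench; loose, about 2.7 kg. Origin on the bench under the deck's middle, z up; switches and oven door on its -x side. Three corners stand on fixed rubber feet; the fourth (+x, +y) has the screw foot and hangs free at the start: level on the other three, but rocks if that corner is pressed with about 5 N
- screw_foot: the adjustable foot, beech, one piece from head to sole. Origin at the centre of its square head above the deck, a 32 mm wooden cube, darker, with slightly eased edges and flat sides square to its x and y (any two opposite sides can be gripped; z up), on a 16 mm neck; its centre is 42 to 43 mm above the deck at the start and sinks with turning
- screw_axis (a point): point on the screw's axis, 43 mm below the head's centre. Clockwise seen from above lowers head and foot together, 6 mm a full turn (0.95 mm a radian); it stays where it is left. While the foot hangs free it turns against a steady thread friction of about 0.04 to 0.05 N m. Expect 1.4 to 6 rad, so several grasps, until the sole touches
- foot_sole (a point): centre of the sole's underside, 121 mm below the head's centre: a soft rubber disc, 48 mm across, that turns with the head. Below it a cork pad, 76 mm across, is glued to the bench, worn to 1.5 to 5.5 mm, how thick is not known: find it by feel. Once the sole bears, it rubs and the turning torque rises steadily, by about 0.015 N m per newton that it carries
- foot_corner (a point): point on the deck's top on the screw's axis, 92 mm along the stove's x and 138 mm along its y from its origin; a 5 mm high beech flange, 48 mm across, lies round it. From first touch the foot takes up its share of the load (0.5 to 8 N) over about 0.8 rad of turning; beyond, at 10 to 12 N and some 0.2 N m of torque, the corner is jacked up and a neighbouring foot lifts
- hob_ring (a point): centre of the larger hob ring, flat on the deck's top at 10 mm to the stove's -x and 85 mm to its -y; dark inlaid circles, 94 mm across
- pot_middle (a point): the toy pot, aluminium, its lid pressed on tight so that pot and lid lift as one; this point is on its axis, half-way up (40 mm above its underside), z up. Body 66 mm across, lid 70 mm; lid top 54 mm above the underside; on it a round wooden knob, 20 mm across, 59 to 80 mm above the underside, to be pinched from above
- pot: the same pot; origin at the middle of its underside. 0.22 kg; two small loop handles reach 49 mm from the axis along its +y and -y
- sorting_cube: the purple plastic sorting cube, 140 mm, one shape hole in each face; origin at the centre of its underside; not part of the job
- toy_hammer: the toy hammer, all beech, 176 mm long, lying flat: a head 75 mm wide and 32 mm thick on a 14 mm handle; origin at the centre of its underside; not part of the job
- ring_large: a silicone stacking ring, 88 mm across and 20 mm high, lying near the far edge; origin at the centre of its underside; not part of the job
- ring_medium: a silicone stacking ring, 76 mm across and 20 mm high, lying to the right of the stove; origin at the centre of its underside; not part of the job
- ring_small: a silicone stacking ring, 64 mm across and 20 mm high, lying on the stove's smaller hob ring; origin at the centre of its underside; not part of the job
- wood_block: a 35 mm beech block; origin at the centre of its underside; not part of the job
- wood_brick: a beech brick, 35 by 70 by 35 mm; origin at the centre of its underside; not part of the job
Not all that is in view belongs to the job. Of the things shaped like the pot, the aluminium one is meant.

How it is judged:
On the way:
1. the screw foot, let go of and with the pot not yet on the stove, bears lightly on its pad (0.5 to 8 N) (contact force between screw_foot and anything else between 0.5 and 8 N and contact force between each of the fingers, the arm, pot and stove below 0.05 N), for 0.3 s.
At the end, for the whole second after the job is handed in: the screw foot carries 0.5 to 8 N with the hand off the stove, the stove level to 0.01 rad; the pot stands upright on the deck with its axis within 14 mm of the larger hob ring's centre, at rest and released (contact force between screw_foot and anything else between 0.5 and 8 N and contact force between each of the fingers, the arm and stove below 0.05 N and horizontal distance between pot_middle and hob_ring below 0.014 m and z of pot_middle in the frame of stove between 0.121 and 0.129 m and angle between pot_middle's own z axis and vertical below 0.06 rad and linear speed of stove below 0.01 m/s and linear speed of pot below 0.02 m/s and angle between stove's own z axis and vertical below 0.01 rad and contact force between the fingers and pot below 0.05 N); the robot touches nothing.
It fails at once if the foot's corner is jacked up or lifted by more than 3 mm (height (world z) of foot_corner above 0.088 m).
It fails at once if the stove is shoved more than 25 mm (distance of stove from where it was at the start of the episode above 0.025 m).
It fails at once if the pot is dropped (falls freely faster than 0.5 m/s) (linear speed of pot above 0.5 m/s and contact force between the fingers and pot below 0.05 N).
It fails at once if the pot is tipped over (angle between pot_middle's own z axis and vertical above 0.7 rad).
It fails at once if another toy is disturbed by more than 30 mm (distance of any of sorting_cube, toy_hammer, ring_large, ring_medium, ring_small, wood_block, wood_brick from where it was at the start of the episode above 0.03 m).
It also fails if it takes over 72 s, if anything falls off the work surface, if the arm or the gripper's body presses on something with over 40 N, if the wrist force passes 120 N, or if a joint passes its speed limit or range.

## Working session

There is one attempt and no reset: what is moved stays moved. The work goes in short steps, Python scripts to look and compute and a tool call to move; the robot and the scene stay as the last step left them, time stands still between calls to the robot, and variables do not carry over. Pictures are saved under pics/ and viewed, at most 10 in all, crops included, and the job is handed in when it is done.

Besides the shell and the picture viewer there is one more tool, called after "Emit:" as name(argument=value, ...), one argument or row to a line, values as JSON. apply_moves: Moves the arm, as the interface text tells. Its arguments: {"type":"object","properties":{"plan":{"type":"array"},"gripper":{"type":"number"},"force":{"type":"number"}},"required":["plan"]}

```bash
mkdir -p pics; cat > h.py <<'E'
import numpy as np,cv2
from rig import manip
def snap(n,f=None):
    im,d=manip.snapshot(n)
    if f: cv2.imwrite('pics/'+f,im); np.save('pics/'+n+'.npy',d); cv2.imwrite('pics/raw_'+n+'.png',im)
    return im,d
def cam(n):
    c=manip.camera_params(n); return 240/np.tan(np.radians(c['fovy'])/2),c['cx'],c['cy'],np.array(c['R']),np.array(c['t'])
def dep(n,u,v,d):
    f,cx,cy,R,t=cam(n); z=d[int(v),int(u)]; return R.T@(np.array([(u-cx)/f*z,(v-cy)/f*z,z])-t)
def atz(n,u,v,h):
    f,cx,cy,R,t=cam(n); r=R.T@np.array([(u-cx)/f,(v-cy)/f,1]); o=-R.T@t; return o+r*(h-o[2])/r[2]
def proj(n,X):
    f,cx,cy,R,t=cam(n); p=R@np.array(X)+t; return p[:2]/p[2]*f+[cx,cy]
E
python3 - <<'E'
from h import *
np.set_printoptions(precision=4,suppress=True)
snap('top','top0.png');snap('scene','scene0.png')
for n in('top','scene'): print(cam(n))
print(manip.get_obs(),manip.grip_point_offset)
E
```

```text
(np.float64(481.31113873077607), 318.4623425386578, 237.18411619237304, array([[ 0.0038, -0.9999, -0.0119],
       [-0.9923, -0.0023, -0.1239],
       [ 0.1238,  0.0123, -0.9922]]), array([-0.0501,  0.5663,  1.3159]))
(np.float64(501.6888756625708), 325.96776827674717, 240.20214501504918, array([[ 0.5308,  0.8475, -0.0022],
       [ 0.6448, -0.4056, -0.6479],
       [-0.55  ,  0.3425, -0.7617]]), array([-0.252 , -0.3105,  1.6151]))
{'time_s': 0.1, 'q': array([ 1.1163,  0.0918,  1.2317, -0.    ,  1.8198, -0.0567]), 'dq': array([-0.0016, -0.0006, -0.0042,  0.0008,  0.0006,  0.0001]), 'joint_efforts': array([  0.002 , -44.7854, -40.7571,   0.0699,   0.0283,  -0.0001]), 'tool_pos': array([0.2323, 0.5529, 0.2216]), 'orientation': array([[-0.9219,  0.3874, -0.0007],
       [ 0.3874,  0.9219, -0.0015],
       [ 0.0001, -0.0017, -1.    ]]), 'ft_force': array([-0.7228,  0.2845,  0.0537]), 'wrist_torque': array([-0.0129,  0.0307, -0.0253]), 'gripper_force': 0.0, 'gripper_width': 0.0878344644359769} -0.0187
```

View pics/top0.png

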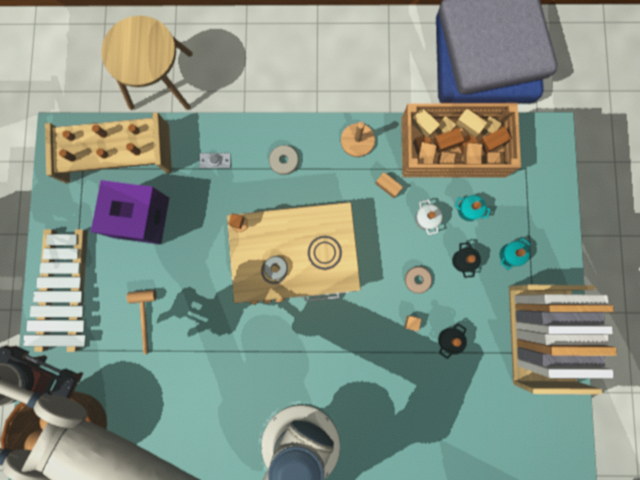

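View pics/scene0.png

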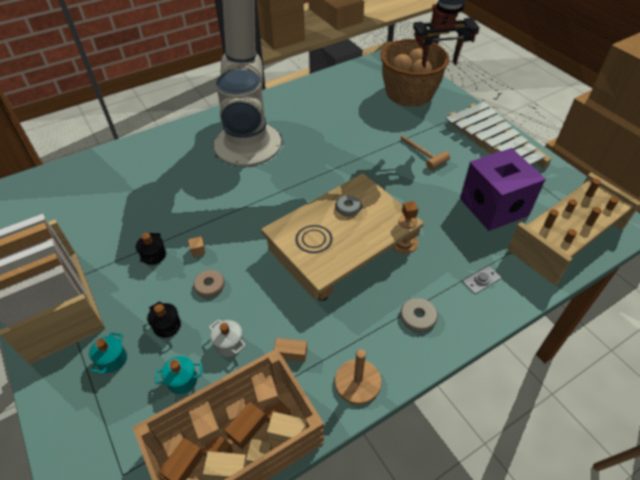

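The aluminium pot is at top (430,215), the screw head at top (237,221), and the larger ring at top (325,253). I'll enlarge crops of both views.

```bash
python3 - <<'E'
from h import *
np.set_printoptions(precision=4,suppress=True)
a=cv2.imread('pics/top0.png');b=cv2.imread('pics/scene0.png')
z=lambda im,x,y,w,h,k:cv2.resize(im[y:y+h,x:x+w],None,fx=k,fy=k,interpolation=cv2.INTER_CUBIC)
cv2.imwrite('pics/c1.png',z(a,220,190,160,120,5))
c=np.zeros((600,800,3),np.uint8)
c[:400,:400]=z(a,405,190,50,50,8); c[:400,400:]=z(b,385,190,50,50,8)
c[400:,:400]=0
c[400:600,:320]=z(b,200,310,80,50,4)
c[400:600,400:720]=z(b,290,220,80,50,4)
cv2.imwrite('pics/c2.png',c)
E
```

```text
(no output)
```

View pics/c1.png

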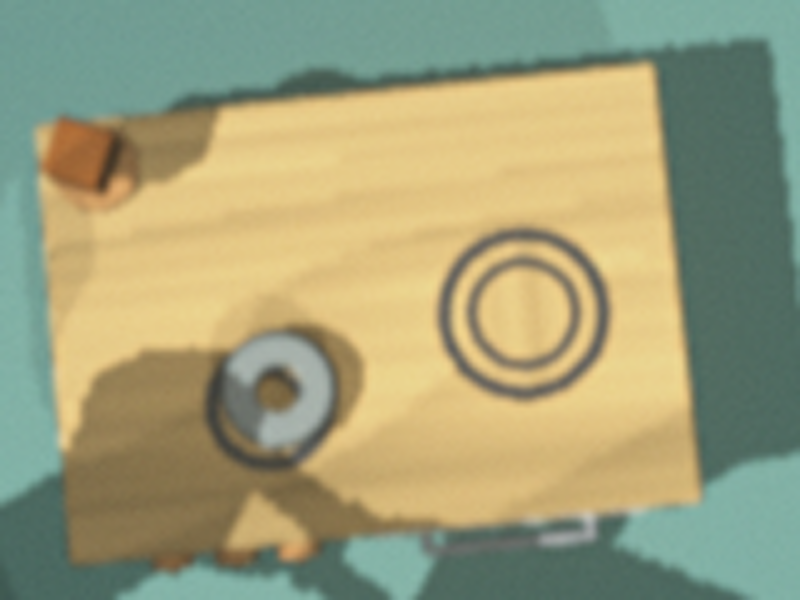

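View pics/c2.png

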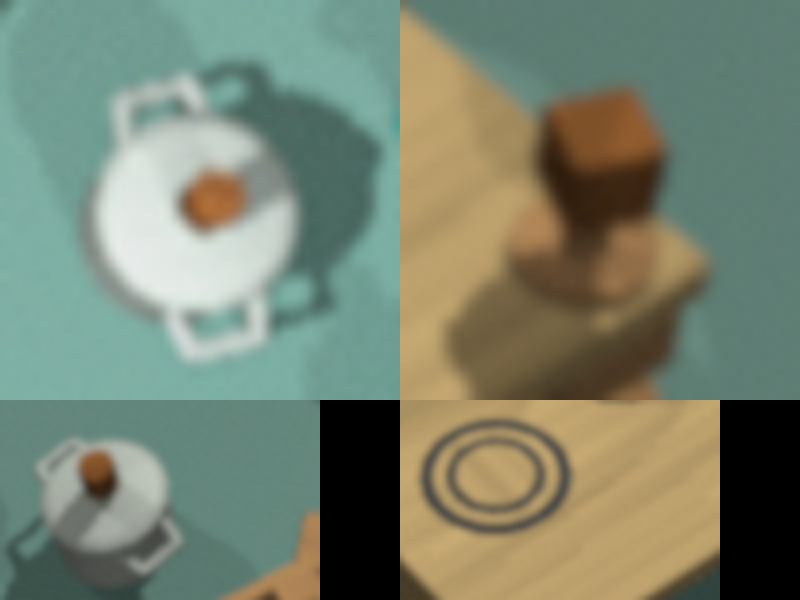

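```bash
python3 - <<'E'
from h import *
np.set_printoptions(precision=4,suppress=True)
C=lambda x,y:(220+(x+.5)/5-.5,190+(y+.5)/5-.5)
W=lambda x,y,h:atz('top',*C(x,y),h)
dk=[W(*p,.085) for p in((36,126),(652,62),(702,498),(72,562))]
print('deck',np.array(dk),'mid',np.mean(dk,0),[np.linalg.norm(dk[i]-dk[i-1]) for i in range(4)])
m=np.mean(dk,0); ex=dk[0]-dk[3]+dk[1]-dk[2]; ey=dk[0]-dk[1]+dk[3]-dk[2]
yaw=(np.arctan2(ex[1],ex[0])+np.arctan2(-ey[0],ey[1]))/2;print('yaw',yaw,np.arctan2(ex[1],ex[0]),np.arctan2(-ey[0],ey[1]))
R=np.array([[np.cos(yaw),-np.sin(yaw)],[np.sin(yaw),np.cos(yaw)]])
print('ring direct',W(524,312,.085),'model',m[:2]+R@[-.01,-.085])
print('corner model',m[:2]+R@[.092,.138])
hd=np.array([W(*p,.1435) for p in((62,118),(122,137),(102,191),(45,174))]);print('head',hd.mean(0),[np.linalg.norm(hd[i]-hd[i-1]) for i in range(4)])
for i in range(4):
  d=hd[i]-hd[i-1];print(np.degrees(np.arctan2(d[1],d[0]))%90)
sc=lambda x,y:(385+(x-400+.5)/8-.5,190+(y+.5)/8-.5)
hs=np.array([atz('scene',*sc(*p),.1435) for p in((545,105),(630,90),(665,148),(573,165))]);print('head sc',hs.mean(0),[np.linalg.norm(hs[i]-hs[i-1]) for i in range(4)])
for i in range(4):
  d=hs[i]-hs[i-1];print(np.degrees(np.arctan2(d[1],d[0]))%90)
P=lambda x,y,h:atz('top',405+(x+.5)/8-.5,190+(y+.5)/8-.5,h)
print('knob',P(217,197,.08),'lid',P(197,215,.054),'handles',P(157,95,.05),P(222,345,.05))
print('knob sc',atz('scene',200+97.5/4-.5,310+62.5/4-.5,.08),'lid sc',atz('scene',200+106/4-.5,310+96/4-.5,.054))
print('ring sc',atz('scene',290+96/4-.5,220+75/4-.5,.085))
d=np.load('pics/top.npy');print('depth z',dep('top',236,220,d),dep('top',424,220,d),dep('top',324,252,d),dep('top',431,215,d))
E
```

```text
deck [[ 0.6211  0.2009  0.085 ]
 [ 0.657  -0.1345  0.085 ]
 [ 0.4209 -0.1601  0.085 ]
 [ 0.3858  0.1753  0.085 ]] mid [0.5212 0.0204 0.085 ] [np.float64(0.2366932701653202), np.float64(0.3373941709831892), np.float64(0.23751945074633804), np.float64(0.33722292661846615)]
yaw 0.10688512358893959 0.10830267245977823 0.10546757471810095
ring direct [ 0.5201 -0.0651  0.085 ] model [ 0.5203 -0.0652]
corner model [0.598  0.1674]
head [0.5959 0.1641 0.1435] [np.float64(0.030555636814215074), np.float64(0.0330383498063258), np.float64(0.02998408406215984), np.float64(0.031124883079758765)]
74.68669432160804
72.46035645234308
71.06249233396306
73.4865140856431
head sc [0.598  0.167  0.1435] [np.float64(0.02634950066055538), np.float64(0.027750463040264555), np.float64(0.02620196917943338), np.float64(0.02975292952924536)]
71.08494982766456
71.40120292043255
75.46369554438674
71.81131880452475
knob [ 0.6246 -0.3568  0.08  ] lid [ 0.6228 -0.3555  0.054 ] handles [ 0.6659 -0.3435  0.05  ] [ 0.5779 -0.3639  0.05  ]
knob sc [ 0.6244 -0.3551  0.08  ] lid sc [ 0.63  -0.357  0.054]
ring sc [ 0.5191 -0.064   0.085 ]
depth z [0.597  0.164  0.1463] [ 0.6124 -0.3404  0.0566] [ 0.5198 -0.064   0.0884] [ 0.6226 -0.3552  0.0786]
```

Emit:
apply_moves(
  plan=[-0.65,-0.287,0,-0.53,-0.65,-0.287,0,-0.53,-0.65,-0.287,0,-0.53,-0.65,-0.287,0,-0.53,-0.65,-0.287,0,-0.53,-0.65,-0.287,0,-0.53,-0.65,-0.287,0,-0.53,-0.65,-0.287,0,-0.53],
  gripper=0.2,
  force=15,
)

```text
time_s: 0.77
tool_pos: [0.4457, 0.3277, 0.2222]
orientation: [[-0.861, -0.509, -0.001], [-0.509, 0.861, -0.0], [0.001, 0.0, -1.0]]
ft_force: [0.0, -0.2, 0.4]
gripper_width: 0.0524
gripper_force: 0.0
```

```bash
cat >> h.py <<'E'
def go(x,y,z,yaw):
    o=manip.get_obs();R=np.array(o['orientation']);d=R.T@(np.array([x,y,z])-o['tool_pos'])/.75
    a=np.degrees(np.arctan2(R[1,0],R[0,0])); t=-((yaw-a+180)%360-180)/180
    print('move',d.round(4),'turn',round(t,4),'| yaw',round(a,2),'q',np.round(o['q'],3),'F',np.round(o['ft_force'],2),'T',np.round(o['wrist_torque'],3),'w',o['gripper_width'],'t',o['time_s'])
E
python3 -c "
from h import *
go(.5975,.166,.222,252.7)"
```

```text
move [-0.0647 -0.2886  0.0003] turn -0.2341 | yaw -149.43 q [ 0.572 -0.035  1.36   0.     1.817 -1.532] F [ 0.05 -0.15  0.4 ] T [ 0.099 -0.015  0.017] w 0.05236551756319108 t 0.7667
```

Emit:
apply_moves(
  plan=[-0.04,-0.261,0,-0.212,-0.04,-0.261,0,-0.212,-0.04,-0.261,0,-0.212,-0.04,-0.261,0,-0.212,-0.04,-0.261,0,-0.212,-0.04,-0.261,0,-0.212,-0.04,-0.261,0,-0.212,-0.04,-0.261,0,-0.212],
)

```text
time_s: 1.43
tool_pos: [0.5692, 0.1751, 0.222]
orientation: [[-0.371, -0.928, -0.001], [-0.928, 0.371, 0.0], [0.0, 0.001, -1.0]]
ft_force: [0.0, 1.0, 0.1]
gripper_width: 0.0528
gripper_force: 0.0
```

```bash
python3 -c "
from h import *
snap('scene','s1.png');snap('top')
a=cv2.imread('pics/s1.png');cv2.imwrite('pics/s1c.png',cv2.resize(a[130:260,340:480],None,fx=4,fy=4,interpolation=cv2.INTER_CUBIC))
go(.5975,.1665,.11,252.7)"
```

```text
move [-0.002  -0.0405  0.1501] turn -0.0242 | yaw -111.66 q [ 0.243  0.079  1.244  0.     1.819 -2.52 ] F [0.36 0.12 0.38] T [ 0.056  0.13  -0.011] w 0.05247200789899986 t 1.5333
```

View pics/s1c.png

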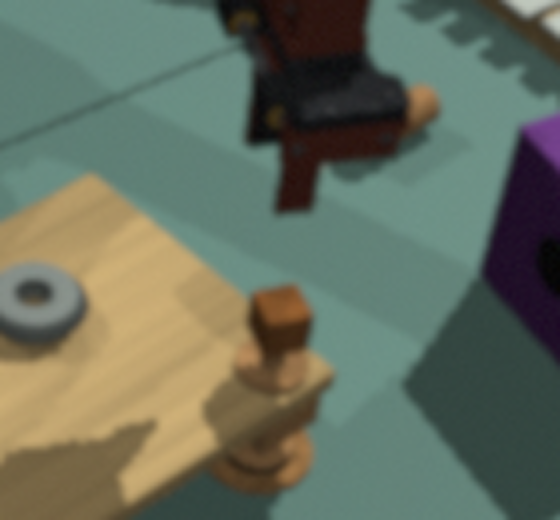

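The view shows the gripper behind and above the head, still about 30 mm short. I'll correct that first.

Emit:
apply_moves(
  plan=[-0.002,-0.0405,0,-0.024,-0.002,-0.0405,0,-0.024,-0.002,-0.0405,0.04,-0.024,-0.002,-0.0405,0.06,-0.024,-0.002,-0.0405,0.06,-0.024,-0.002,-0.0405,0.06,-0.024],
)

```text
time_s: 2.03
tool_pos: [0.597, 0.1665, 0.1771]
orientation: [[-0.297, -0.955, -0.002], [-0.955, 0.297, -0.0], [0.001, 0.002, -1.0]]
ft_force: [0.4, -0.3, 0.9]
gripper_width: 0.0528
gripper_force: 0.0
```

```bash
python3 -c "
from h import *
go(.5975,.1665,.11,252.7)"
```

```text
move [-0.0003 -0.0007  0.0895] turn 0.0002 | yaw -107.27 q [ 0.217  0.142  1.256  0.     1.745 -2.623] F [ 0.43 -0.34  0.93] T [ 0.073  0.05  -0.02 ] w 0.052834033611686364 t 2.0333
```

Emit:
apply_moves(
  plan=[0,-0.0007,0.04,0,0,-0.0007,0.08,0,0,-0.0007,0.09,0,0,-0.0007,0.09,0,0,-0.0007,0.09,0,0,-0.0007,0.09,0],
)

```text
time_s: 2.53
tool_pos: [0.5997, 0.1658, 0.1133]
orientation: [[-0.297, -0.955, 0.004], [-0.955, 0.297, 0.001], [-0.002, -0.004, -1.0]]
ft_force: [1.0, -0.2, 0.9]
gripper_width: 0.0528
gripper_force: 0.0
```

Emit:
apply_moves(
  plan=[0,0,0,0,0,0,0,0,0,0,0,0,0,0,0,0],
  gripper=-0.1,
  force=6,
)

```text
time_s: 2.87
tool_pos: [0.5989, 0.1653, 0.1109]
orientation: [[-0.297, -0.955, 0.001], [-0.955, 0.297, 0.0], [-0.0, -0.001, -1.0]]
ft_force: [0.5, -0.6, -0.4]
gripper_width: 0.0394
gripper_force: 0.0
```

```bash
python3 -c "
from h import *
snap('top','t2.png')
a=cv2.imread('pics/t2.png');cv2.imwrite('pics/t2c.png',cv2.resize(a[190:260,200:290],None,fx=6,fy=6,interpolation=cv2.INTER_CUBIC))
go(.5975,.1665,.11,252.7)"
```

```text
move [-0.001   0.0021  0.0008] turn 0.0001 | yaw -107.29 q [ 0.215  0.154  1.361 -0.     1.626 -2.625] F [ 0.42 -0.75 -0.15] T [0.062 0.039 0.074] w 0.03968140902061193 t 2.9167
```

```bash
cat >> h.py <<'E'
def avg(n=8):
    A=[]
    for i in range(n):
        manip.snapshot('top');o=manip.get_obs();A.append(np.r_[o['ft_force'],o['wrist_torque'],o['joint_efforts'][[0,5]],o['q'][5],o['tool_pos']])
    A=np.array(A);np.set_printoptions(precision=4,suppress=True)
    print('F,T',A.mean(0)[:6],'eff1,6',A.mean(0)[6:8],'q6',A.mean(0)[8],'pos',A.mean(0)[9:],'sd',A.std(0)[:8], 't',o['time_s'],'w',o['gripper_width'],o['gripper_force'],'z',o['tool_pos'][2])
E
python3 -c "
from h import *
avg(6)"
```

```text
F,T [-0.1492 -0.004  -0.1756  0.1     0.0677  0.0154] eff1,6 [0.0017 0.0003] q6 -2.625227544157251 pos [0.5986 0.1653 0.1102] sd [0.5363 0.2302 0.5082 0.0259 0.0426 0.021  0.0037 0.0001] t 3.2167 w 0.03968044384953497 0.0 z 0.11004827516867625
```

Emit:
apply_moves(
  plan=[0,0,0,0,0,0,0,0,0,0,0,0,0,0,0,0,0,0,0,0],
  gripper=-0.6,
  force=6,
)

```text
time_s: 3.63
tool_pos: [0.5982, 0.1655, 0.11]
orientation: [[-0.297, -0.955, -0.001], [-0.955, 0.297, 0.0], [0.0, 0.001, -1.0]]
ft_force: [-3.4, 0.1, 0.8]
gripper_width: 0.0318
gripper_force: 6.0
```

```bash
python3 -c "
from h import *
avg(6)"
```

```text
F,T [-4.4365  0.6822  1.2206  0.189   0.7506  0.031 ] eff1,6 [-1.15    0.0316] q6 -2.6252484614343605 pos [0.5982 0.1654 0.11  ] sd [0.5344 0.4326 0.2971 0.0421 0.0751 0.0274 0.1264 0.0008] t 3.9333 w 0.03214215877462899 5.994891598820686 z 0.10999187437047833
```

Emit:
apply_moves(
  plan=[0,0.001,0,0,0,0.001,0,0,0,0.001,0,0],
)

```text
time_s: 4.18
tool_pos: [0.5982, 0.1655, 0.1101]
orientation: [[-0.297, -0.955, 0.001], [-0.955, 0.297, -0.0], [-0.0, -0.001, -1.0]]
ft_force: [-1.4, -0.5, 0.0]
gripper_width: 0.032
gripper_force: 6.0
```

```bash
python3 -c "
from h import *
avg(4)"
```

```text
F,T [-0.5313  0.6647 -0.4786  0.1517  0.2553  0.0559] eff1,6 [-0.2386  0.0416] q6 -2.624641917520325 pos [0.5982 0.1655 0.1101] sd [0.2931 0.3997 0.4617 0.0177 0.0323 0.0457 0.0537 0.0008] t 4.3833 w 0.03205079747578321 5.995513424277306 z 0.1101011528397642
```

Emit:
apply_moves(
  plan=[0,0,0,0,0,0,0,0,0,0,0.0002,0.05,0,0,0.0004,0.1,0,0,0.0006,0.15,0,0,0.0008,0.2,0,0,0.001,0.25,0,0,0.0012,0.28],
  force=20,
)

```text
time_s: 5.05
tool_pos: [0.5965, 0.1668, 0.1093]
orientation: [[-0.871, -0.492, -0.003], [-0.492, 0.871, 0.002], [0.002, 0.003, -1.0]]
ft_force: [-8.6, 5.2, 2.3]
gripper_width: 0.0316
gripper_force: 20.0
```

```bash
python3 -c "
from h import *
avg(3)"
```

```text
F,T [-7.5182  4.0595  1.1957  0.4389  0.9053 -0.0153] eff1,6 [-3.5799  0.4528] q6 -1.8679672908970346 pos [0.5965 0.1669 0.1093] sd [0.5285 0.5911 0.5425 0.0275 0.0176 0.0232 0.0306 0.7222] t 5.2 w 0.03183259108330323 19.997338950634003 z 0.1093463385192809
```

Emit:
apply_moves(
  plan=[0,0.001,0,0,0,0.0019,0,0,0,0.0019,0,0,0,0.0019,0,0],
)

```text
time_s: 5.53
tool_pos: [0.5965, 0.1669, 0.1093]
orientation: [[-0.868, -0.496, -0.002], [-0.496, 0.868, 0.0], [0.001, 0.001, -1.0]]
ft_force: [-6.3, 0.6, 0.7]
gripper_width: 0.0317
gripper_force: 20.0
```

```bash
python3 -c "
from h import *
avg(4)"
```

```text
F,T [-5.8006  0.1664  1.6322  0.1246  0.8403  0.0478] eff1,6 [-1.1146  0.0436] q6 -1.8725084279758135 pos [0.5965 0.1669 0.1093] sd [0.0778 0.7469 0.2783 0.0112 0.0118 0.0207 0.0202 0.0003] t 5.7333 w 0.03187552347629279 19.997022449970245 z 0.1092858762310566
```

Emit:
apply_moves(
  plan=[0.001,0.0007,0,0,0.001,0.0007,0.0002,0.05,0.001,0.0007,0.0004,0.1,0.001,0.0007,0.0006,0.15,0.001,0.0007,0.0008,0.2,0.001,0.0007,0.001,0.25,0.001,0.0007,0.001,0.25,0.001,0.0007,0.001,0.25],
)

```text
time_s: 6.4
tool_pos: [0.5962, 0.1691, 0.1086]
orientation: [[-0.964, 0.268, 0.0], [0.268, 0.964, 0.004], [0.001, 0.003, -1.0]]
ft_force: [-1.2, 9.1, -0.4]
gripper_width: 0.032
gripper_force: 20.0
```

```bash
python3 -c "
from h import *
avg(4)"
```

```text
F,T [-1.9331  8.3737 -0.3558  0.7667  0.4551 -0.0034] eff1,6 [-4.9663  0.2404] q6 -1.0848062413718735 pos [0.5962 0.1691 0.1086] sd [0.3787 0.2805 0.4912 0.0219 0.0048 0.0266 0.0088 0.182 ] t 6.6 w 0.03193728786089997 19.996453821659088 z 0.10861381794792563
```

Emit:
apply_moves(
  plan=[0.0004,0.001,0,0,0.0004,0.0022,0,0,0.0004,0.0022,0,0,0.0004,0.0022,0,0],
)

```text
time_s: 6.93
tool_pos: [0.5962, 0.1691, 0.1086]
orientation: [[-0.965, 0.263, -0.0], [0.263, 0.965, 0.001], [0.001, 0.001, -1.0]]
ft_force: [-4.5, 3.7, 0.6]
gripper_width: 0.032
gripper_force: 20.0
```

```bash
python3 -c "
from h import *
avg(4)"
```

```text
F,T [-3.8558  3.5829  0.8775  0.5734  0.616   0.043 ] eff1,6 [-2.969   0.0459] q6 -1.0840709176321093 pos [0.5962 0.1691 0.1086] sd [0.2809 0.5075 0.5499 0.0197 0.0314 0.0278 0.0248 0.0003] t 7.1333 w 0.03161095860181774 19.996924102306366 z 0.10859780879592783
```

Emit:
apply_moves(
  plan=[0.0021,0.0011,0,0,0.0021,0.0011,0.0002,0.05,0.0021,0.0011,0.0004,0.1,0.0021,0.0011,0.0005,0.13,0.0021,0.0011,0.0006,0.16,0.0021,0.0011,0.0006,0.16,0.0021,0.0011,0.0006,0.16],
)

```text
time_s: 7.72
tool_pos: [0.5969, 0.1704, 0.1082]
orientation: [[-0.718, 0.696, 0.004], [0.696, 0.718, 0.002], [-0.002, 0.004, -1.0]]
ft_force: [6.9, 6.0, -2.2]
gripper_width: 0.0319
gripper_force: 20.0
```

```bash
python3 -c "
from h import *
avg(4)"
```

```text
F,T [ 5.8812  5.6841 -1.9717  0.4422 -0.4377  0.0093] eff1,6 [-2.2244  0.0105] q6 -0.5787748843815752 pos [0.5969 0.1704 0.1082] sd [0.4154 0.4173 0.3637 0.0066 0.0294 0.0373 0.0018 0.0296] t 7.9167 w 0.03172713557342549 19.99689370393753 z 0.10816681558954545
```

Emit:
apply_moves(
  plan=[0,0.0015,0,0,0,0.003,0,0,0,0.003,0,0,0,0.003,0,0],
)

```text
time_s: 8.25
tool_pos: [0.5969, 0.1705, 0.1081]
orientation: [[-0.718, 0.696, 0.0], [0.696, 0.718, -0.001], [-0.001, -0.001, -1.0]]
ft_force: [-0.2, -3.0, 1.2]
gripper_width: 0.032
gripper_force: 20.0
```

```bash
python3 -c "
from h import *
avg(4)"
```

```text
F,T [-0.7203 -3.6405  0.3187 -0.5246  0.0513  0.0204] eff1,6 [2.2677 0.0218] q6 -0.5769992230593501 pos [0.5969 0.1705 0.1081] sd [0.6475 0.6029 0.9217 0.0999 0.0459 0.0104 0.3197 0.0027] t 8.45 w 0.03210572828491262 19.997771680355072 z 0.10810801588811517
```

Emit:
apply_moves(
  plan=[-0.0007,-0.0008,0,0,-0.0007,-0.0008,0.0001,0.03,-0.0007,-0.0008,0.0002,0.06,-0.0007,-0.0008,0.0004,0.09,-0.0007,-0.0008,0.0005,0.12,-0.0007,-0.0008,0.0006,0.15,-0.0007,-0.0008,0.0006,0.15,-0.0007,-0.0008,0.0006,0.15],
)

```text
time_s: 9.12
tool_pos: [0.598, 0.1712, 0.1077]
orientation: [[-0.324, 0.946, 0.003], [0.946, 0.324, 0.001], [0.0, 0.004, -1.0]]
ft_force: [7.7, 1.5, -1.7]
gripper_width: 0.0317
gripper_force: 20.0
```

```bash
python3 -c "
from h import *
avg(5)"
```

```text
F,T [ 7.1229  0.5439 -1.7938 -0.178  -0.5258 -0.0177] eff1,6 [ 0.8056 -0.0074] q6 -0.10697527475454027 pos [0.5981 0.1713 0.1077] sd [0.2441 0.472  0.1563 0.035  0.0363 0.0433 0.0007 0.0171] t 9.3667 w 0.03231893169536534 19.997777044773102 z 0.1077294915786774
```

Readings fit one story: the head is fixed at (0.5991, 0.1684) and gripped 3 mm off along tool x, so the TCP orbits it. I'll release, recentre and regrip.

Emit:
apply_moves(
  plan=[0,0,0,0,0,0,0,0,0,0,0,0,0,0,0,0],
  gripper=0.0,
)

```text
time_s: 9.7
tool_pos: [0.5965, 0.1709, 0.1077]
orientation: [[-0.325, 0.946, -0.0], [0.946, 0.325, 0.0], [0.0, 0.0, -1.0]]
ft_force: [0.2, 0.1, -1.0]
gripper_width: 0.0435
gripper_force: 0.0
```

```bash
python3 -c "
from h import *
avg(2)
go(.5991,.1684,.1075,71.2)"
```

```text
F,T [ 0.1084 -0.1372 -0.0917 -0.0237  0.05    0.0157] eff1,6 [ 0.0158 -0.0001] q6 -0.10699308640507921 pos [0.5966 0.1708 0.1076] sd [0.1444 0.2099 0.8727 0.0522 0.0098 0.0148 0.0025 0.    ] t 9.8 w 0.04359945363199191 0.0 z 0.10765177090924352
move [-0.004   0.0022  0.0002] turn 0.2097 | yaw 108.95 q [ 0.224  0.153  1.367  0.     1.622 -0.107] F [-0.04 -0.35  0.78] T [0.028 0.06  0.001] w 0.04359945363199191 t 9.8
```

Emit:
apply_moves(
  plan=[-0.004,0.0022,0,0,-0.004,0.0022,0,0,-0.004,0.0022,0,0],
)

```text
time_s: 10.05
tool_pos: [0.5994, 0.1681, 0.1076]
orientation: [[-0.324, 0.946, 0.0], [0.946, 0.324, 0.0], [0.0, 0.0, -1.0]]
ft_force: [0.2, 0.4, -0.3]
gripper_width: 0.0438
gripper_force: 0.0
```

Emit:
apply_moves(
  plan=[0,0,0,0,0,0,0,0,0,0,0,0,0,0,0,0],
  gripper=-0.6,
  force=15,
)

```text
time_s: 10.38
tool_pos: [0.5991, 0.1683, 0.1076]
orientation: [[-0.325, 0.946, -0.0], [0.946, 0.325, -0.0], [-0.0, -0.0, -1.0]]
ft_force: [-0.6, -0.6, -0.6]
gripper_width: 0.0321
gripper_force: 15.0
```

```bash
python3 -c "
from h import *
avg(3)"
```

```text
F,T [-0.32   -1.1188 -0.2983 -0.0877  0.0714  0.009 ] eff1,6 [0.1301 0.0283] q6 -0.11153845273427336 pos [0.5991 0.1682 0.1076] sd [0.5657 0.4252 0.448  0.0073 0.0164 0.0229 0.0068 0.0005] t 10.5333 w 0.0319097553317518 14.999458193778992 z 0.10756747048719427
```

Well centred. I'll turn in steps and check the torque after each one.

Emit:
apply_moves(
  plan=[0,0,0.0001,0.03,0,0,0.0002,0.06,0,0,0.0004,0.09,0,0,0.0005,0.12,0,0,0.0006,0.14,0,0,0.0006,0.15,0,0,0.0006,0.15,0,0,0.0006,0.15],
)

```text
time_s: 11.2
tool_pos: [0.5991, 0.1682, 0.1071]
orientation: [[0.139, 0.99, -0.0], [0.99, -0.139, -0.0], [-0.0, -0.0, -1.0]]
ft_force: [-1.4, -0.7, 0.7]
gripper_width: 0.0316
gripper_force: 15.0
```

```bash
python3 -c "
from h import *
avg(4)"
```

```text
F,T [-1.856  -0.841  -0.0747 -0.1385  0.2545 -0.0226] eff1,6 [ 0.1334 -0.0108] q6 0.35885136339331947 pos [0.5991 0.1682 0.1071] sd [0.4671 0.4351 0.5294 0.0188 0.04   0.0145 0.0113 0.0107] t 11.4 w 0.032137428816177364 14.999404549598694 z 0.10710183254711905
```

Emit:
apply_moves(
  plan=[0,0,0.0001,0.015,0,0,0.0001,0.03,0,0,0.0002,0.045,0,0,0.0002,0.06,0,0,0.0003,0.075,0,0,0.0003,0.09,0,0,0.0004,0.105,0,0,0.0005,0.12],
)

```text
time_s: 12.07
tool_pos: [0.5991, 0.1683, 0.1068]
orientation: [[0.496, 0.868, -0.0], [0.868, -0.496, -0.0], [-0.0, -0.0, -1.0]]
ft_force: [-1.6, -1.4, 1.3]
gripper_width: 0.0319
gripper_force: 15.0
```

```bash
cat >>h.py <<'E'
def one():
    o=manip.get_obs();print('eff6',o['joint_efforts'][5],'dq6',o['dq'][5],'q6',o['q'][5],'F',np.round(o['ft_force'],1),'Tz',o['wrist_torque'][2],'pos',np.round(o['tool_pos'],4),o['time_s'])
E
python3 -c "
from h import *
one();avg(3)"
```

```text
eff6 -0.6425394862890244 dq6 0.5611474479019887 q6 0.7383683203205873 F [-1.6 -1.4  1.3] Tz 0.10319734622428064 pos [0.5991 0.1683 0.1068] 12.0667
F,T [-2.4999 -0.6359  0.987  -0.1861  0.3742 -0.0747] eff1,6 [0.1103 0.1283] q6 0.7378036544679579 pos [0.599  0.1682 0.1068] sd [0.3664 0.7404 0.2165 0.0089 0.009  0.0434 0.023  0.2753] t 12.2167 w 0.03202007093442946 15.000659823417664 z 0.10681993503541022
```

Emit:
apply_moves(
  plan=[0,0,0,0.006,0,0,0,0.012,0,0,0.0001,0.018,0,0,0.0001,0.024,0,0,0.0001,0.028,0,0,0.0001,0.031,0,0,0.0001,0.033,0,0,0.0001,0.034],
)

```text
time_s: 12.88
tool_pos: [0.599, 0.1682, 0.1067]
orientation: [[0.585, 0.811, -0.0], [0.811, -0.585, -0.0], [-0.0, -0.0, -1.0]]
ft_force: [-3.5, -1.2, 1.6]
gripper_width: 0.0319
gripper_force: 15.0
```

```bash
python3 -c "
from h import *
one();avg(4)"
```

```text
eff6 0.12846215162426233 dq6 0.03065163259668646 q6 0.8439519882598628 F [-3.5 -1.2  1.6] Tz 0.12725153862754437 pos [0.599  0.1682 0.1067] 12.8833
F,T [-5.1222 -0.9906  2.1995 -0.2157  0.7522  0.0465] eff1,6 [-0.1428  0.082 ] q6 0.8436358649905868 pos [0.5991 0.1683 0.1067] sd [0.4219 0.1042 0.442  0.0293 0.0403 0.019  0.0081 0.0284] t 13.0833 w 0.032059928215441624 14.99981313943863 z 0.10669650185778479
```

```bash
python3 -c "
from h import *
for i in range(3): manip.snapshot('top');one()"
```

```text
eff6 0.04629282862879336 dq6 -0.001121931346159234 q6 0.843519035756492 F [-4.1 -1.   2.6] Tz 0.01856377593317173 pos [0.5991 0.1683 0.1067] 13.1333
eff6 0.04595788428559899 dq6 0.00022288597981364068 q6 0.8435278711979088 F [-5.4 -1.2  1.5] Tz 0.04633067045536043 pos [0.5991 0.1682 0.1067] 13.1833
eff6 0.046474733389914036 dq6 0.0002317433821093005 q6 0.8435224204974929 F [-5.7 -0.4  1.8] Tz 0.11119199112870055 pos [0.599  0.1683 0.1067] 13.2333
```

Emit:
apply_moves(
  plan=[0,0,0,0.001,0,0,0,0.002,0,0,0,0.003,0,0,0,0.004,0,0,0,0.005,0,0,0,0.006,0,0,0,0.007,0,0,0,0.008],
)

```text
time_s: 13.9
tool_pos: [0.5991, 0.1683, 0.1067]
orientation: [[0.605, 0.796, -0.0], [0.796, -0.605, -0.0], [-0.0, -0.0, -1.0]]
ft_force: [-5.1, -1.3, 0.7]
gripper_width: 0.0319
gripper_force: 15.0
```

```bash
python3 -c "
from h import *
one()
for i in range(4): manip.snapshot('top');one()"
```

```text
eff6 0.07677643094211817 dq6 0.03639203707920286 q6 0.8686579705910117 F [-5.1 -1.3  0.7] Tz 0.13593041197094405 pos [0.5991 0.1683 0.1067] 13.9
eff6 0.11015794705599546 dq6 -0.006361439442641094 q6 0.8688831066765652 F [-4.8 -1.2  1.6] Tz 0.15309594799206247 pos [0.5991 0.1683 0.1067] 13.95
eff6 0.12059474363923073 dq6 -0.00282762444401863 q6 0.8686304612409917 F [-4.5 -1.   2.1] Tz 0.03435902763853007 pos [0.5991 0.1683 0.1067] 14.0
eff6 0.08771144086495042 dq6 -0.0019239526427740601 q6 0.8686207269201621 F [-4.7 -0.3  1.5] Tz 0.07305276415985311 pos [0.5991 0.1683 0.1067] 14.05
eff6 0.08045042166486382 dq6 0.0007297281897521687 q6 0.8686186709253232 F [-5.5 -1.   2.8] Tz 0.040896891533246174 pos [0.599  0.1683 0.1067] 14.1
```

Emit:
apply_moves(
  plan=[0,0,0,0,0,0,0,0,0,0,0,0,0,0,0,0],
  gripper=-0.1,
)

```text
time_s: 14.43
tool_pos: [0.5996, 0.1683, 0.1067]
orientation: [[0.605, 0.796, 0.001], [0.796, -0.605, 0.0], [0.001, 0.001, -1.0]]
ft_force: [0.7, -0.6, -0.5]
gripper_width: 0.0395
gripper_force: 0.0
```

```bash
python3 -c "
from h import *
avg(4)
go(.5991,.1683,.1067,52.7)"
```

```text
F,T [ 0.3905  0.2755  0.3231 -0.0552  0.0931 -0.0314] eff1,6 [-0.0007  0.0003] q6 0.8686838789146828 pos [0.5994 0.1683 0.1067] sd [0.6173 0.1143 0.1941 0.0237 0.0095 0.0245 0.0016 0.0001] t 14.6333 w 0.0392951587361831 0.0 z 0.10670292883438008
move [-0.0002 -0.0002  0.    ] turn 0.0005 | yaw 52.78 q [0.219 0.159 1.362 0.    1.62  0.869] F [0.78 0.16 0.23] T [-0.051  0.085 -0.029] w 0.0392951587361831 t 14.6333
```

Emit:
apply_moves(
  plan=[-0.0003,-0.0003,0,0,-0.0003,-0.0003,0,0,-0.0003,-0.0003,0,0,-0.0003,-0.0003,0,0,-0.0003,-0.0003,0,0],
  gripper=-0.6,
  force=15,
)

```text
time_s: 15.05
tool_pos: [0.599, 0.1682, 0.1067]
orientation: [[0.605, 0.796, 0.0], [0.796, -0.605, -0.0], [0.0, 0.0, -1.0]]
ft_force: [0.6, -0.2, -0.8]
gripper_width: 0.032
gripper_force: 15.0
```

Emit:
apply_moves(
  plan=[0,0,0,0.001,0,0,0,0.003,0,0,0,0.005,0,0,0,0.007,0,0,0,0.009,0,0,0.0001,0.011,0,0,0.0001,0.013,0,0,0.0001,0.015],
)

```text
time_s: 15.72
tool_pos: [0.5989, 0.1682, 0.1067]
orientation: [[0.642, 0.767, 0.0], [0.767, -0.642, -0.0], [0.0, 0.0, -1.0]]
ft_force: [0.9, -0.8, -0.4]
gripper_width: 0.0319
gripper_force: 15.0
```

```bash
python3 -c "
from h import *
one()
for i in range(8): manip.snapshot('top');one()"
```

```text
eff6 0.030559577280655503 dq6 0.07430530388435654 q6 0.9164494868383148 F [ 0.9 -0.8 -0.4] Tz 0.13619052490357733 pos [0.5989 0.1682 0.1067] 15.7167
eff6 0.07979787653312087 dq6 -0.014405385031982649 q6 0.916780576553762 F [ 0.9 -0.6 -0.5] Tz 0.10456164771649654 pos [0.5989 0.1682 0.1067] 15.7667
eff6 0.11943400371819735 dq6 -0.006424120934787291 q6 0.9162246719142243 F [ 1.3  0.1 -0.3] Tz 0.029978673383026955 pos [0.5989 0.1682 0.1067] 15.8167
eff6 0.061240901704877615 dq6 -0.001611648630475977 q6 0.9159921802388759 F [ 0.  -0.7 -0.9] Tz 0.02705547938596669 pos [0.5989 0.1682 0.1067] 15.8667
eff6 0.040394196985289454 dq6 -0.00169234243781151 q6 0.9159443940054763 F [0.2 0.3 0.5] Tz 0.00036285112692342053 pos [0.5989 0.1682 0.1066] 15.9167
eff6 0.0336271442938596 dq6 -0.0018155186400732363 q6 0.9158659552837867 F [ 1.6 -1.3 -0. ] Tz 0.013623970320118462 pos [0.5989 0.1682 0.1067] 15.9667
eff6 0.03127753268927336 dq6 -0.000961456943637676 q6 0.9158461580981879 F [ 1.1 -0.7 -1. ] Tz -0.0017273177694343 pos [0.5989 0.1682 0.1067] 16.0167
eff6 0.03032357431948185 dq6 -0.00039343316120177166 q6 0.9158488566901337 F [ 0.   0.4 -0. ] Tz -0.017392285301475515 pos [0.5989 0.1682 0.1067] 16.0667
eff6 0.029836477478966117 dq6 0.0005707081979101926 q6 0.9158514580220015 F [1.3 0.  0.1] Tz -0.007934682048511076 pos [0.5989 0.1682 0.1067] 16.1167
```

Emit:
apply_moves(
  plan=[0,0,0,-0.04,0,0,-0.0003,-0.08,0,0,-0.0006,-0.12,0,0,-0.0008,-0.16,0,0,-0.0008,-0.16,0,0,-0.0008,-0.157,0,0,-0.0008,-0.155,0,0,-0.0008,-0.153],
)

```text
time_s: 16.78
tool_pos: [0.599, 0.1682, 0.1071]
orientation: [[0.218, 0.976, 0.0], [0.976, -0.218, -0.0], [-0.0, 0.0, -1.0]]
ft_force: [2.5, -0.8, -1.5]
gripper_width: 0.0318
gripper_force: 15.0
```

Emit:
apply_moves(
  plan=[0,0,0,0.002,0,0,0,0.004,0,0,0,0.006,0,0,0,0.008,0,0,0,0.01,0,0,0,0.012,0,0,0,0.014,0,0,0,0.016],
)

```text
time_s: 17.45
tool_pos: [0.599, 0.1682, 0.1071]
orientation: [[0.264, 0.965, 0.0], [0.965, -0.264, -0.0], [-0.0, 0.0, -1.0]]
ft_force: [5.0, -1.6, -3.2]
gripper_width: 0.0319
gripper_force: 15.0
```

```bash
python3 -c "
from h import *
one()
for i in range(7): manip.snapshot('top');one()"
```

```text
eff6 -0.04858466098085046 dq6 0.07451492216918319 q6 0.4861340450815289 F [ 5.  -1.6 -3.2] Tz 0.1124808197913458 pos [0.599  0.1682 0.1071] 17.45
eff6 -0.00257953506661579 dq6 -0.01424765322821318 q6 0.4864774836014607 F [ 4.1 -1.7 -4.4] Tz -0.026773562836495728 pos [0.599  0.1682 0.1071] 17.5
eff6 0.03484395914711058 dq6 -0.008032685007787782 q6 0.48586823202672713 F [ 4.9 -0.9 -3.2] Tz -0.06385471097570859 pos [0.599  0.1682 0.1071] 17.55
eff6 -0.017573803779669106 dq6 -0.003325582429254015 q6 0.4856351184968253 F [ 4.4  0.6 -3.8] Tz -0.08157384077293175 pos [0.599  0.1682 0.1071] 17.6
eff6 -0.03386598313227296 dq6 0.0003363179428857474 q6 0.4855305198506031 F [ 5.3 -1.5 -4.5] Tz -0.06765324825911631 pos [0.599  0.1682 0.1071] 17.65
eff6 -0.039364382391795516 dq6 -0.0021995493197010533 q6 0.48551412324224813 F [ 5.2 -0.4 -4.5] Tz -0.05236416325007327 pos [0.599  0.1682 0.1071] 17.7
eff6 -0.04080542712472379 dq6 -0.0010438880247760122 q6 0.4854700807468563 F [ 4.6 -1.1 -4.4] Tz -0.05014912940698264 pos [0.5989 0.1682 0.1071] 17.75
eff6 -0.040922833140939474 dq6 -0.00027678367798277556 q6 0.4854343226658356 F [ 4.5 -1.  -2.9] Tz -0.08079636124589276 pos [0.599  0.1682 0.1071] 17.8
```

Emit:
apply_moves(
  plan=[0,0.0004,0.0003,0.03,0,0.0004,0.0005,0.06,0,0.0004,0.0006,0.08,0,0.0004,0.0006,0.08,0,0.0004,0.0006,0.08],
)

```text
time_s: 18.22
tool_pos: [0.5989, 0.1682, 0.1068]
orientation: [[0.493, 0.87, -0.001], [0.87, -0.493, -0.0], [-0.0, -0.0, -1.0]]
ft_force: [1.7, -1.2, -1.9]
gripper_width: 0.0322
gripper_force: 15.0
```

Emit:
apply_moves(
  plan=[0,0,0,0.002,0,0,0,0.004,0,0,0,0.006,0,0,0,0.008,0,0,0,0.01,0,0,0,0.012,0,0,0,0.014,0,0,0,0.016],
)

```text
time_s: 18.88
tool_pos: [0.599, 0.1682, 0.1068]
orientation: [[0.538, 0.843, -0.0], [0.843, -0.538, 0.0], [-0.0, -0.0, -1.0]]
ft_force: [-0.6, -1.5, -0.2]
gripper_width: 0.0318
gripper_force: 15.0
```

```bash
python3 -c "
from h import *
one()
for i in range(6): manip.snapshot('top');one()"
```

```text
eff6 0.00496020817081444 dq6 0.07570539225654135 q6 0.7873399363146478 F [-0.6 -1.5 -0.2] Tz 0.11404753245398375 pos [0.599  0.1682 0.1068] 18.8833
eff6 0.054675122955814004 dq6 -0.01483976734430791 q6 0.787719748652075 F [-0.8 -0.8 -1.4] Tz 0.0626609257453121 pos [0.599  0.1682 0.1068] 18.9333
eff6 0.09476948529481888 dq6 -0.007059388951812546 q6 0.787092353064378 F [-1.   0.1 -1. ] Tz 0.004177545673029597 pos [0.599  0.1682 0.1068] 18.9833
eff6 0.03746858797967434 dq6 -0.003289691257883158 q6 0.786915337486367 F [-1.  -1.3 -0.9] Tz 0.017928740198028183 pos [0.599  0.1682 0.1067] 19.0333
eff6 0.01729658804833889 dq6 -0.0017838181788543653 q6 0.7867956482768982 F [-0.6 -0.5 -1.7] Tz -0.00617670066262418 pos [0.599  0.1682 0.1068] 19.0833
eff6 0.011016075150109828 dq6 -0.0008779879798383015 q6 0.786790803526393 F [-0.6 -1.1 -1.3] Tz -0.008212548615666 pos [0.599  0.1682 0.1068] 19.1333
eff6 0.009022869926411659 dq6 -0.0012548677650106644 q6 0.7868033881920001 F [-2.8  0.3 -1.2] Tz -0.0245102934948872 pos [0.599  0.1682 0.1068] 19.1833
```

Torque is about 0.056 N m above free running, so the foot carries roughly 4 N. I'll release and rise.

Emit:
apply_moves(
  plan=[0,0,0,0,0,0,0,0,0,0,0,0,0,0,0,0,0,0,-0.04,0,0,0,-0.08,0,0,0,-0.12,0,0,0,-0.14,0],
  gripper=0.1,
)

```text
time_s: 19.85
tool_pos: [0.6001, 0.1684, 0.2167]
orientation: [[0.538, 0.843, 0.006], [0.843, -0.538, 0.001], [0.004, 0.004, -1.0]]
ft_force: [-0.4, -0.3, 0.2]
gripper_width: 0.0485
gripper_force: 0.0
```

```bash
python3 -c "
from h import *
go(.624,-.356,.21,13)"
```

```text
move [-0.5724  0.4029  0.0081] turn 0.247 | yaw 57.47 q [0.219 0.148 1.18  0.    1.808 0.787] F [-0.44 -0.29  0.23] T [-0.059  0.101 -0.013] w 0.04845689228853954 t 19.85
```

Emit:
apply_moves(
  plan=[-0.57,0.403,0,0.247,-0.57,0.403,0,0.247,-0.57,0.403,0,0.247,-0.57,0.403,0,0.247,-0.57,0.403,0,0.247,-0.57,0.403,0,0.247,-0.57,0.403,0,0.247,-0.57,0.403,0,0.247],
)

```text
time_s: 20.52
tool_pos: [0.6149, -0.1668, 0.2122]
orientation: [[0.975, 0.223, 0.001], [0.223, -0.975, -0.0], [0.001, 0.0, -1.0]]
ft_force: [0.2, 0.0, -0.4]
gripper_width: 0.0483
gripper_force: 0.0
```

Emit:
apply_moves(
  plan=[0,0,0,0,0,0,0,0],
)

```text
time_s: 20.68
tool_pos: [0.6147, -0.1671, 0.2113]
orientation: [[0.975, 0.221, -0.001], [0.221, -0.975, 0.0], [-0.0, -0.0, -1.0]]
ft_force: [-0.4, 0.6, 1.0]
gripper_width: 0.0483
gripper_force: 0.0
```

```bash
python3 -c "
from h import *
go(.624,-.356,.21,13)"
```

```text
move [-0.0437  0.2484  0.0016] turn -0.0012 | yaw 12.78 q [-0.319  0.191  1.142  0.     1.81   1.029] F [-0.37  0.58  1.05] T [0.034 0.183 0.015] w 0.04829921442965618 t 20.6833
```

Emit:
apply_moves(
  plan=[-0.0437,0.2484,0,0,-0.0437,0.2484,0,0,-0.0437,0.2484,0,0,-0.0437,0.2484,0,0,-0.0437,0.2484,0.03,0,-0.0437,0.2484,0.06,0,-0.0437,0.2484,0.08,0,-0.0437,0.2484,0.08,0],
)

```text
time_s: 21.35
tool_pos: [0.6243, -0.3516, 0.1465]
orientation: [[0.974, 0.226, -0.006], [0.226, -0.974, 0.005], [-0.005, -0.006, -1.0]]
ft_force: [-0.5, 0.3, -1.8]
gripper_width: 0.0485
gripper_force: 0.0
```

```bash
python3 -c "
from h import *
snap('scene','s3.png');snap('top','t3.png')
a=cv2.imread('pics/s3.png');b=cv2.imread('pics/t3.png')
z=lambda im,x,y,w,h,k:cv2.resize(im[y:y+h,x:x+w],None,fx=k,fy=k,interpolation=cv2.INTER_CUBIC)
c=np.hstack([z(a,190,280,80,100,5),z(b,390,170,80,100,5)]);cv2.imwrite('pics/c3.png',c)
go(.624,-.356,.06,13)"
```

```text
move [-0.0031  0.0049  0.1222] turn 0.0006 | yaw 13.11 q [-0.56   0.416  0.978  0.     1.749  0.782] F [0.72 0.33 0.78] T [-0.     0.097  0.015] w 0.04848149056847668 t 21.45
```

View pics/c3.png

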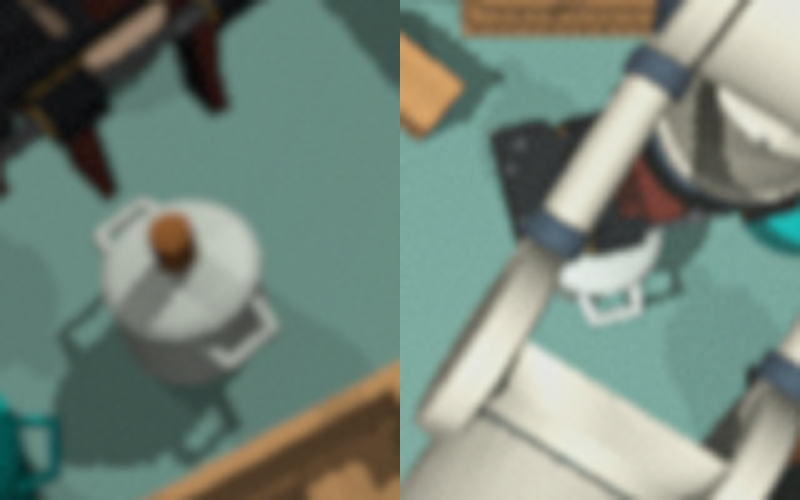

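Picture: the knob (172,228 in the left crop) lies just below and between the open fingers. I'm descending now.

Emit:
apply_moves(
  plan=[-0.0017,0.0038,0.03,0,-0.0017,0.0038,0.06,0,-0.0017,0.0038,0.08,0,-0.0017,0.0038,0.1,0,-0.0017,0.0038,0.11,0,-0.0017,0.0038,0.12,0,-0.0017,0.0038,0.12,0,-0.0017,0.0038,0.12,0],
)

```text
time_s: 22.12
tool_pos: [0.625, -0.3566, 0.063]
orientation: [[0.974, 0.226, 0.001], [0.226, -0.974, -0.001], [0.001, 0.001, -1.0]]
ft_force: [0.2, -0.3, -0.1]
gripper_width: 0.048
gripper_force: 0.0
```

```bash
python3 -c "
from h import *
avg(2);go(.6248,-.355,.06,13)"
```

```text
F,T [-0.4987 -0.314   0.2536 -0.0345  0.1514 -0.0365] eff1,6 [0.098  0.0007] q6 0.7774975090242812 pos [ 0.6251 -0.3569  0.0636] sd [0.0339 0.3802 0.237  0.0136 0.0006 0.0062 0.0028 0.0001] t 22.2167 w 0.04851099454990275 0.0 z 0.06364650344324829
move [ 0.0002 -0.0027  0.0049] turn 0.0001 | yaw 13.01 q [-0.566  0.436  1.108  0.     1.595  0.778] F [-0.53  0.07  0.02] T [-0.048  0.152 -0.043] w 0.04851099454990275 t 22.2167
```

Emit:
apply_moves(
  plan=[0,-0.0027,0.004,0,0,-0.0027,0.006,0,0,-0.0027,0.006,0,0,-0.0027,0.006,0],
)

```text
time_s: 22.55
tool_pos: [0.6239, -0.3548, 0.0572]
orientation: [[0.974, 0.225, -0.0], [0.225, -0.974, 0.0], [-0.0, -0.0, -1.0]]
ft_force: [0.7, -0.3, 0.1]
gripper_width: 0.0485
gripper_force: 0.0
```

Emit:
apply_moves(
  plan=[0,0,0,0,0,0,0,0,0,0,0,0,0,0,0,0,0,0,0,0,0,0,0,0,0,0,0,0],
  gripper=-0.8,
  force=25,
)

```text
time_s: 23.13
tool_pos: [0.6239, -0.355, 0.0573]
orientation: [[0.974, 0.225, 0.0], [0.225, -0.974, -0.0], [0.0, 0.0, -1.0]]
ft_force: [0.8, -0.6, 0.0]
gripper_width: 0.0192
gripper_force: 25.0
```

```bash
python3 -c "
from h import *
avg(2)"
```

```text
F,T [ 0.4106 -1.3623  0.739  -0.2094  0.1277  0.0272] eff1,6 [ 0.5169 -0.0022] q6 0.779431492473929 pos [ 0.624  -0.3549  0.0573] sd [0.0409 0.4216 0.1392 0.0009 0.0012 0.0093 0.0139 0.    ] t 23.2333 w 0.019298736090009677 24.999791063140023 z 0.05727937910340163
```

Emit:
apply_moves(
  plan=[0,0,-0.015,0,0,0,-0.04,0,0,0,-0.07,0,0,0,-0.1,0,0,0,-0.13,0,0,0,-0.155,0,0,0,-0.165,0,0,0,-0.165,0],
)

```text
time_s: 23.9
tool_pos: [0.6247, -0.3551, 0.1845]
orientation: [[0.974, 0.225, 0.004], [0.225, -0.974, -0.002], [0.003, 0.003, -1.0]]
ft_force: [0.5, 0.1, -1.7]
gripper_width: 0.0193
gripper_force: 25.0
```

Emit:
apply_moves(
  plan=[-0.002,-0.02,0,0,-0.006,-0.05,0,0,-0.01,-0.09,0,0,-0.014,-0.13,0,0,-0.019,-0.17,0,0,-0.024,-0.21,0,0,-0.028,-0.24,0,0,-0.03,-0.26,0,0],
)

```text
time_s: 24.57
tool_pos: [0.5568, -0.1675, 0.1794]
orientation: [[0.974, 0.226, -0.003], [0.226, -0.974, 0.002], [-0.002, -0.002, -1.0]]
ft_force: [0.3, 0.3, -3.4]
gripper_width: 0.0196
gripper_force: 25.0
```

```bash
python3 -c "
from h import *
avg(2);go(.521,-.064,.18,13)"
```

```text
F,T [ 0.4763  0.2981 -1.974  -0.0186  0.1071  0.0089] eff1,6 [-0.9715  0.1055] q6 0.9913861106680111 pos [ 0.5572 -0.1668  0.1801] sd [0.5124 0.7279 0.1407 0.0342 0.0137 0.0137 1.9428 0.1361] t 24.6667 w 0.0196802215189285 24.999651467660442 z 0.1801948500181903
move [-0.016  -0.1458  0.0004] turn 0.0008 | yaw 13.15 q [-0.351  0.04   1.359  0.     1.744  0.99 ] F [-0.04 -0.43 -1.83] T [-0.053  0.121 -0.005] w 0.0196802215189285 t 24.6667
```

The pot is held: 2.0 N on the wrist against a weight of 2.2 N. Continuing to the ring.

Emit:
apply_moves(
  plan=[-0.002,-0.02,0,0,-0.005,-0.05,0,0,-0.009,-0.085,0,0,-0.013,-0.115,0,0,-0.015,-0.135,0,0,-0.016,-0.145,0,0,-0.016,-0.145,0,0,-0.016,-0.145,0,0],
)

```text
time_s: 25.33
tool_pos: [0.5222, -0.0671, 0.1809]
orientation: [[0.974, 0.225, 0.0], [0.225, -0.974, -0.001], [-0.0, 0.001, -1.0]]
ft_force: [-1.1, 0.3, -3.0]
gripper_width: 0.0193
gripper_force: 25.0
```

```bash
python3 -c "
from h import *
snap('scene','s4.png')
a=cv2.imread('pics/s4.png')
cv2.imwrite('pics/c4.png',cv2.resize(a[140:300,250:450],None,fx=4,fy=4,interpolation=cv2.INTER_CUBIC)[:600])
avg(1);go(.521,-.064,.148,13)"
```

```text
F,T [ 0.3995 -0.3044 -1.8469 -0.0331  0.182  -0.0117] eff1,6 [ 0.3587 -0.002 ] q6 1.151803491275013 pos [ 0.5223 -0.0676  0.1808] sd [0. 0. 0. 0. 0. 0. 0. 0.] t 25.4333 w 0.019280781791110462 24.99948130105622 z 0.18082961035501988
move [-0.0006 -0.0051  0.0438] turn -0.0003 | yaw 12.95 q [-0.193 -0.111  1.505 -0.001  1.747  1.152] F [ 0.4  -0.3  -1.85] T [-0.033  0.182 -0.012] w 0.019280781791110462 t 25.4333
```

View pics/c4.png

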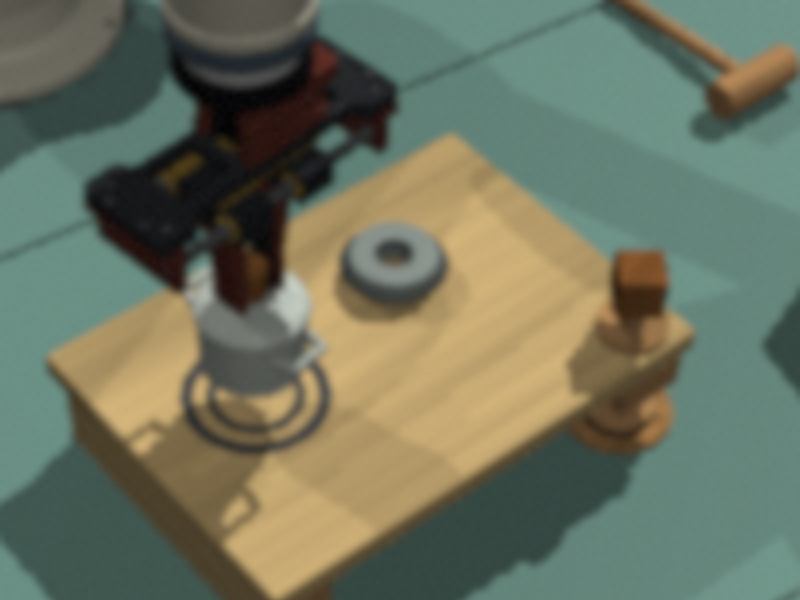

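The pot hangs upright above the ring, which is centred near (257,397) in the crop. I'm lowering it gently.

Emit:
apply_moves(
  plan=[-0.0006,-0.0045,0.01,0,-0.0006,-0.0045,0.022,0,-0.0006,-0.0045,0.034,0,-0.0006,-0.0045,0.042,0,-0.0006,-0.0045,0.047,0,-0.0006,-0.0045,0.049,0,-0.0006,-0.0045,0.0495,0,-0.0006,-0.0045,0.0495,0],
)

```text
time_s: 26.1
tool_pos: [0.5209, -0.0634, 0.1441]
orientation: [[0.974, 0.225, 0.0], [0.225, -0.974, -0.0], [0.0, 0.0, -1.0]]
ft_force: [0.4, 0.2, -1.2]
gripper_width: 0.0192
gripper_force: 25.0
```

```bash
python3 -c "
from h import *
avg(4)"
```

```text
F,T [ 0.1305 -0.1087 -2.6866  0.0012  0.1283 -0.0099] eff1,6 [-0.0115 -0.0002] q6 1.1578166819924336 pos [ 0.521  -0.0634  0.1444] sd [0.1551 0.9527 0.1107 0.0055 0.0212 0.0063 0.0039 0.0001] t 26.3 w 0.01940214107895222 24.999579495051876 z 0.1444439950074045
```

Still hanging about 2 mm up. I'll creep down.

Emit:
apply_moves(
  plan=[0,0,0.001,0,0,0,0.002,0,0,0,0.0026,0,0,0,0.0028,0,0,0,0.0028,0,0,0,0.0028,0],
)

```text
time_s: 26.8
tool_pos: [0.521, -0.0635, 0.1422]
orientation: [[0.974, 0.225, 0.001], [0.225, -0.974, -0.0], [0.001, 0.0, -1.0]]
ft_force: [0.7, -0.0, 0.9]
gripper_width: 0.0192
gripper_force: 25.0
```

```bash
python3 -c "
from h import *
avg(4)"
```

```text
F,T [-0.1156 -0.3398  0.3112 -0.081   0.1434  0.0132] eff1,6 [0.2875 0.0015] q6 1.157822132997648 pos [ 0.5209 -0.0635  0.1421] sd [0.8567 0.4556 0.6264 0.0415 0.0342 0.0149 0.0298 0.0001] t 27.0 w 0.019556769976872043 24.999917921377346 z 0.14213381306487355
```

Emit:
apply_moves(
  plan=[0,0,0,0,0,0,0,0,0,0,0,0,0,0,0,0,0,0,0,0,0,0,-0.03,0,0,0,-0.07,0,0,0,-0.11,0],
  gripper=0.0,
)

```text
time_s: 27.67
tool_pos: [0.5202, -0.0633, 0.2243]
orientation: [[0.974, 0.225, -0.002], [0.225, -0.974, 0.0], [-0.002, -0.001, -1.0]]
ft_force: [1.0, -0.5, 0.8]
gripper_width: 0.0438
gripper_force: 0.0
```

Emit:
apply_moves(
  plan=[0,0,-0.04,0,0,0,-0.08,0,0,0,-0.1,0,0,0,-0.1,0,0,0,-0.1,0],
)

```text
time_s: 28.08
tool_pos: [0.5211, -0.0634, 0.2997]
orientation: [[0.974, 0.225, 0.002], [0.225, -0.974, -0.0], [0.001, 0.001, -1.0]]
ft_force: [-0.9, 0.4, -0.6]
gripper_width: 0.0442
gripper_force: 0.0
```

```bash
python3 -c "
from h import *
snap('scene','s5.png')
a=cv2.imread('pics/s5.png')
cv2.imwrite('pics/c5.png',cv2.resize(a[140:290,250:450],None,fx=4,fy=4,interpolation=cv2.INTER_CUBIC))
print(proj('scene',[.521,-.0635,.165])-[250,140],proj('scene',[.520,-.065,.085])-[250,140]);one()"
```

```text
[63.39540955 76.55623227] [63.35703438 98.63625422]
eff6 -5.491171123139793e-05 dq6 1.8270920904447642e-05 q6 1.1578352923407833 F [-0.3 -0.7 -1.3] Tz 0.00802842149664149 pos [ 0.5208 -0.0634  0.2981] 28.1333
```

View pics/c5.png

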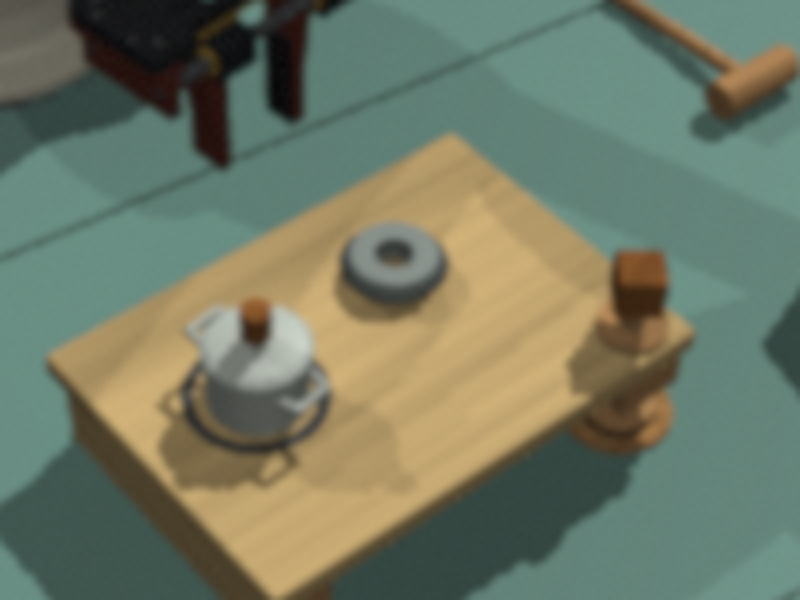

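The pot stands upright and centred in the ring, and the hand is clear. Handing in.

```bash
python3 -c "
from rig import manip
print(manip.job_done())"
```

```text
the job is handed in; nothing more can be done
None
```

I handed the job in at about 28 s: the foot was turned down until it carries roughly 4 N (inferred from turning torque, not measured directly) and released; the pot stands upright in the larger hob ring with the hand clear. No verdict came back.

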